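# Slide a relay board's carrier over the lip of a test dock

### The job

Load the relay board for testing: push its carrier up the dock's loading ramp and over the lip so that it lies flat in the bay, and on until its nose presses on the white sprung pad of the end stop, gently, so that the pad is never pushed to the end of its travel. Then swing the red-sleeved hold-down bail upright to lock the carrier down, with its nose still against the pad. Leave the other things on the bench where they are.

Things in the scene. Friction and masses are not known exactly. Their poses are not given: they have to be found in the camera images.
- test_dock: Aluminium test dock, fixed to the bench: ramp, lip, bay. Origin: on the bench (z = 0) under the lip's inner face, on the centre line; x = the way the carrier travels, y = left of travel, z up; the points on it have the same axes. It stands on feet, bridging the edge of the orange mat (2.5 mm thick). Bay floor 8 mm above the bench, from x = 0 to 226 mm, between rails 70 mm apart.
- ramp_foot (a point): Foot of the steel loading ramp, at (-96, 0, 0) mm in the dock's frame. The ramp is 94 mm wide and climbs at 7.9 degrees from the bench to the lip. Side fences 22 mm high, from x = -79 mm to the lip, are 86 mm apart at the foot end and narrow to 70 mm at the lip.
- lip_top (a point): Top of the lip, at (-3, 0, 13) mm, 6 mm wide; behind it the floor drops 5 mm. Pushing takes 1 to 5 N. As the carrier's middle passes the lip it tips nose down and its tail rises about 11 mm; once clear of the lip the tail drops 5 mm. A finger that does not rise and fall with the flange drags on it (up to 14 N) and may hold the tail up; backing off 10 mm frees it.
- keepers (a point): Point between the two keepers, (125, 0, 20.5) mm in the dock's frame. These grey strips (x = 96 to 154 mm, underside 20.5 and top 24.5 mm above the bench) reach inward to y = +-27 mm over the carrier's edges, so its nose can enter only by sliding in over the lip.
- stop_slot (a point): Middle of the slot for the blue end stop (34 mm high, black thumbscrew on top up to 49 mm), at (145, 0, 8) mm in the dock's frame. The stop's white sprung pad (32 mm wide, 13 to 27 mm above the bench; 4 N per mm, 4 mm travel) faces the lip anywhere from x = 128 to 162 mm, clamped anew each time: NOT measured; feel for it by the rise of the push.
- carrier: Loose aluminium carrier, 120 x 66 mm, 0.25 to 0.5 kg with the blue relay board fixed on it. Origin: centre of its underside; x = its nose, z up. Two steel runners, 8 mm thick (y = +-22, x = -56 to 56 mm); plate top z = 9 mm; relay board x = -21 to 49, y = +-23, up to z = 42 mm. In the bay its origin stands 8 mm above the bench and its tail behind the lip.
- push_flange (a point): Middle of the rear face of the carrier's upright back flange, at (-60, 0, 26) mm in the carrier's frame, axes as the carrier. The flange, to push or to hold, is 4 mm thick (x = -60 to -56 mm), 44 mm wide, z = 9 to 39 mm; 35 mm of plate in front of it is free.
- nose (a point): Middle of the front face of the carrier's low bumper (30 mm wide, z = 8 to 19 mm), at (60, 0, 13.5) mm in the carrier's frame, axes as the carrier. It meets the stop's pad.
- hold_down (a joint): Hold-down on the right-hand rail (y < 0). Hinge along the dock's x, through y = -47, z = 20.5 mm, x = 29 to 71 mm. 0 rad = shut: bail upright, rubber-faced flap 2 mm above the carrier's edge. Starts at 0.8 to 1.0: bail leaning outward (-y), flap up. Stiff (0.05 N m): stays where left, stops at 0. Push the bail inward (+y), rising along its arc.
- bail_grip (a point): Middle of the red sleeve (11 mm thick, 26 mm long along the dock's x) on the hold-down's wire bail (40 mm wide), 44 mm from the hinge; shut, it is at (50, -47, 64.5) mm in the dock's frame.
- run_capacitor: Bystander, loose on the bench: black box capacitor, 46 x 51 x 37 mm. Origin: centre of its underside.
- transformer: Bystander, loose on the bench: grey and yellow transformer, 44 x 42 x 36 mm. Origin: centre of its underside.
- screwdriver_red: Bystander, loose on the bench: red screwdriver, 173 mm long. Origin: centre of its underside.
- flux_tin: Bystander, loose on the bench: round yellow-lidded tin, 44 mm across, 28 mm high. Origin: centre of its underside.
Things that resemble listed ones, but are neither listed nor needed, are in the scene too. Of the things that look like the carrier, the larger one is meant.

How it is judged:
On the way, in this order (a step that is already met when the one before it is completed fails the run):
1. the carrier rides up the ramp, nose up, in contact with it (contact force between carrier and loading_ramp above 0.2 N and x of nose in the frame of test_dock above -0.05 m and z of nose in the frame of test_dock above 0.018 m), for 0.1 s.
2. the carrier lies flat in the bay behind the lip, its nose pressing on the sprung pad with 2 N or more (z of carrier in the frame of test_dock between 0.005 and 0.011 m and angle between carrier's own z axis and vertical below 0.035 rad and x of carrier in the frame of test_dock above 0.06 m and contact force between carrier and stop_pad_c0 above 2 N), for 0.1 s.
3. the hold-down is closed over it (value of joint hold_down below 0.12 rad), for 0.2 s.
At the end, for the whole second after the job is handed in: The carrier lies flat in the bay behind the lip (tilt under 0.035 rad, underside 5 to 11 mm above the bench), its nose against the stop's pad (gap under 2 mm), the hold-down within 0.12 rad of closed, all at rest (z of carrier in the frame of test_dock between 0.005 and 0.011 m and angle between carrier's own z axis and vertical below 0.035 rad and x of carrier in the frame of test_dock above 0.06 m and x of stop_pad_c0 in the frame of nose below 0.0045 m and value of joint hold_down below 0.12 rad and linear speed of carrier below 0.01 m/s); the robot touches nothing.
It fails at once if the carrier is pressed on the end stop's pad with more than 15 N (the pad at the end of its travel) (contact force between carrier and stop_pad_c0 above 15 N).
It fails at once if a bystander is moved more than 20 mm (distance of any of run_capacitor, transformer, screwdriver_red, flux_tin from where it was at the start of the episode above 0.02 m).
It also fails if it takes over 69 s, if anything falls off the work surface, if the arm or the gripper's body presses on something with over 40 N, if the wrist force passes 120 N, or if a joint passes its speed limit or range.

### The arm

A 6-joint arm with a two-finger parallel gripper is mounted at the origin on a cart in front of the work surface, level with it; the furniture and walls round the work are solid. World frame = base frame: x ahead of the robot, y to its left, z up, the work surface at z = 0. Lengths are in m, angles in rad, forces in N, time in s.
With the tool pointing down it reaches from about 0.325 to 0.775 m from the base axis. Payload 5.5 kg.
Tool frame: the origin (TCP) lies on the centre line of the jaws, within the pads' length; the fingertips stand 8 mm ahead of it and the grasp point (between the pads) lies 11 mm behind it; z points along the fingers, y is the line along which they close (so a half turn about z gives the same grasp; the last joint's range is limited). The gripper opens to 88 mm and grips with 3 to 60 N. Pads are 20 mm wide; open, the fingers measure 115 mm over their backs; the gripper's body (75 mm by 178 mm) begins 61 mm behind the grasp point.
Start: joints at [1.078, 0.091, 1.231, -0, 1.82, -0.057], TCP at [0.253, 0.544, 0.231] pointing down, gripper open.
Joint ranges: [-2.87, 2.87], [-0.86, 2.18], [0.17, 2.46], [-1.51, 4.65], [0.06, 2.69], [-2.65, 2.65]. Speed limits (rad/s): [2.57, 2.57, 3.01, 3.14, 3.14, 3.14].

### API

Orientations are given as a rotation vector (axis times angle).
In Python, from station import r gives the robot as it stands. The module is installed in compiled form; this text tells all that it offers. Calls block until the motion is done:
- r.move_to(position, orientation): joint-space move of the TCP to a pose.
- r.movel(position, rot=None, rate=0.15, threshold=None): straight line of the TCP; rot=None keeps the orientation; rate is the mean speed in m/s. With threshold (N) it stops when the force on the tool has changed by that much, and returns True; else False.
- r.move_j(angles): joint-space move.
- r.gripper_to(opening, squeeze=None): finger opening in m; squeeze is the grip in N (None keeps the last); returns when the fingers have stopped.
- r.pause(seconds).
- r.ik(position, orientation): joint angles nearest the present ones, or None.
- r.read_state(): the state.
- r.snapshot(name): name is "side" or "top"; returns the picture (384x512x3 uint8, red, green, blue); there is no depth.
- r.get_calibration(name): a dict with "vertical_fov" (degrees; the focal length in pixels is half the picture's height over the tangent of half this angle, whatever the lens; pixels are square), "cx", "cy" (the principal point, pixels), "k1" (the pictures are not rectified: a ray, as slopes to the right and down, at radius r is drawn at 1 + k1 r^2 times it, then the intrinsics apply), "rvec" (rotation vector, rad) and "tvec" (3), from world to camera coordinates, as OpenCV has them. Camera axes: x right, y down, z forward; pixel columns grow to the right and rows downward; lengths in m; the calibration is good to about 2 mm. A picture is of the moment at which its call begins. get_calibration takes no time and is no camera call.
A pose or a line that the arm cannot do raises r.MotionError and nothing moves.
- r.hand_in(): hands the job in; it is judged then, once.
Trained networks look in the newest picture that a camera, given by its name, has taken for a name from the list of things; names that differ only in an ending like _2 or _b are one class to them, and where a whole thing is asked for, a point or a joint stands for the part that bears it (a point fixed in the world has none). Each returns a list of dicts, best first, with "conf" (0 to 1); they miss things now and then, are a little off and sometimes report something else, mostly with a low value. They report only what shows in the picture. A call takes as long as a camera call. They do not tell look-alikes from the thing itself.
- r.silhouettes(camera, name): "pixels" (384x512 bool, what is visible of it) and "at" ([column, row] in pixels, amid what is visible of it).
The state is a dict: "time_s": time; "q": joint angles; "joint_vel": joint speeds; "effort": joint torques, N m; "eef_pos": TCP position; "orientation": TCP orientation; "contact_force": force on the tool from outside, world axes, zero at the start; "torque": the same for the moment, N m; "width": finger opening in m; "grasp_force": force on a finger pad.
Only numpy, scipy, OpenCV 4.12 (cv2) and the standard library are available. Lean on these libraries where they do the work, as an engineer would, in place of code of your own. Each camera call takes 0.05 s, during which the arm holds its last target. There are 200 camera calls.

## Working session

There is one attempt and no reset: what is moved stays moved. The work goes in short steps, each a Python script; the robot and the scene stay as the last script left them, time stands still between calls to the robot, and variables do not carry over. Pictures are saved under pics/ and viewed, at most 10 in all, crops included, and the job is handed in when it is done.

```bash
mkdir -p pics; cat > h.py <<'E'
import numpy as np, cv2
from station import r
def cal(n):
    c=r.get_calibration(n); f=192/np.tan(np.radians(c["vertical_fov"])/2)
    R=cv2.Rodrigues(np.array(c["rvec"],float))[0]; return c,f,R,np.array(c["tvec"],float)
def ray(n,px):
    c,f,R,t=cal(n); d=np.array([(px[0]-c["cx"])/f,(px[1]-c["cy"])/f]); u=d.copy()
    for _ in range(30): u=d/(1+c["k1"]*(u@u))
    return -R.T@t, R.T@np.array([u[0],u[1],1])
def onz(n,px,z):
    o,d=ray(n,px); return o+d*(z-o[2])/d[2]
def proj(n,P):
    c,f,R,t=cal(n); p=np.atleast_2d(P)@R.T+t; u=p[:,:2]/p[:,2:]
    u=u*(1+c["k1"]*(u**2).sum(1,keepdims=True)); return u*f+[c["cx"],c["cy"]]
def tri(pa,pb,a="side",b="top"):
    (o1,d1),(o2,d2)=ray(a,pa),ray(b,pb); A=np.c_[d1,-d2]; s=np.linalg.lstsq(A,o2-o1,rcond=None)[0]
    p,q=o1+s[0]*d1,o2+s[1]*d2; return (p+q)/2,np.linalg.norm(p-q)
def save(im,n): cv2.imwrite("pics/"+n,cv2.cvtColor(im,cv2.COLOR_RGB2BGR))
E
python3 - <<'E'
from h import *
np.set_printoptions(precision=4,suppress=True)
ims={}
for n in("side","top"):
    im=r.snapshot(n); save(im,n+"0.png"); np.save(n+"0.npy",im)
    c,f,R,t=cal(n); print(n,"cam at",-R.T@t,"fwd",R[2],f,c["k1"])
    for k in("test_dock","carrier","push_flange","hold_down","bail_grip","run_capacitor","transformer","screwdriver_red","flux_tin"):
        for d in r.silhouettes(n,k): print(n,k,round(d["conf"],2),d["at"],d["pixels"].sum())
print(r.read_state())
E
```

```text
side cam at [0.3358 1.0996 0.7806] fwd [ 0.16   -0.828  -0.5375] 466.3181966222905 -0.19159057105802094
side test_dock 0.65 [265.5, 237.7] 2558
side carrier 0.92 [273.9, 167.3] 459
side push_flange 0.72 [275.6, 168.9] 471
side push_flange 0.66 [312.7, 172.9] 246
side push_flange 0.26 [247.4, 218.3] 68
side hold_down 0.69 [248.5, 218.1] 68
side hold_down 0.56 [278.3, 284.7] 347
side bail_grip 0.46 [265.5, 231.9] 2569
side bail_grip 0.44 [245.2, 222.7] 180
side run_capacitor 0.79 [277.0, 284.0] 352
side transformer 0.71 [299.4, 260.0] 224
side transformer 0.3 [238.7, 159.1] 120
side screwdriver_red 0.67 [226.0, 191.8] 109
side screwdriver_red 0.46 [252.4, 222.2] 89
top cam at [0.4212 0.0068 1.5134] fwd [ 0.0674 -0.0074 -0.9977] 491.20923179678744 0.009736873013048264
top test_dock 0.64 [224.9, 204.1] 3459
top carrier 0.67 [339.5, 243.1] 375
top push_flange 0.9 [337.5, 241.0] 388
top push_flange 0.84 [336.8, 198.9] 885
top push_flange 0.62 [230.3, 191.7] 64
top hold_down 0.67 [230.3, 187.6] 165
top bail_grip 0.47 [225.2, 191.4] 157
top bail_grip 0.35 [227.0, 205.9] 3357
top run_capacitor 0.44 [155.8, 226.1] 151
top run_capacitor 0.36 [289.1, 154.8] 233
top run_capacitor 0.23 [225.3, 206.0] 3524
top transformer 0.66 [188.4, 243.9] 187
top screwdriver_red 0.63 [284.1, 154.7] 192
top flux_tin 0.58 [355.4, 155.9] 139
top flux_tin 0.31 [336.9, 198.4] 911
{'time_s': 1.0, 'q': array([ 1.0783,  0.0911,  1.2307, -0.    ,  1.8198, -0.0567]), 'joint_vel': array([-0.0009, -0.0005,  0.0001, -0.0003,  0.0004, -0.0003]), 'effort': array([ -0.0013, -44.6212, -40.6509,   0.0696,   0.0199,  -0.0001]), 'eef_pos': array([0.2533, 0.5439, 0.2307]), 'orientation': array([0.6792, 3.0673, 0.0001]), 'contact_force': array([-0.2335, -0.1145, -0.9404]), 'torque': array([-0.0433,  0.0266, -0.0327]), 'grasp_force': 0.0, 'width': 0.08756552041269668}
```

View pics/side0.png

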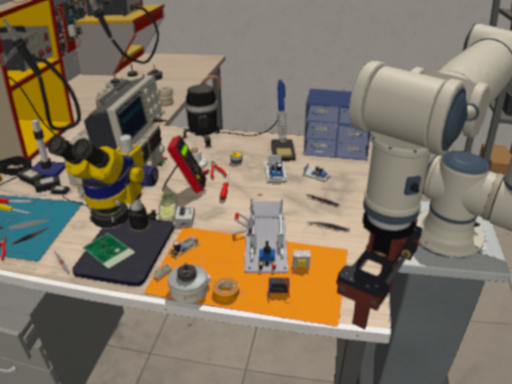

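View pics/top0.png

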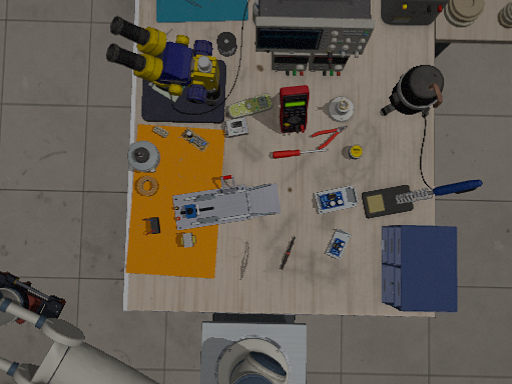

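The top view shows the ramp on the right at (277,198), the bay and blue stop on the left at (185,210), and the red bail at (224,182). Travel is toward image left, which is about +y.
Carrier candidates: the larger one at top (335,199) / side (275,170), the smaller look-alike at top (337,243) / side (316,173), and bits at (195,140) and (236,127). I choose (335,199), the larger one, and will check it in a crop.

```bash
python3 - <<'E'
from h import *
im=np.load("top0.npy"); a=cv2.resize(im[165:235,165:365],None,fx=4,fy=4,interpolation=cv2.INTER_CUBIC)
s=np.load("side0.npy"); b=cv2.resize(s[150:275,225:325],None,fx=2.56,fy=2.56,interpolation=cv2.INTER_CUBIC)
out=np.zeros((600,800,3),np.uint8); out[:280]=a; out[280:600,:256]=b
c=cv2.resize(s[150:190,255:335],None,fx=6.5,fy=6.5,interpolation=cv2.INTER_CUBIC); out[285:545,270:790]=c
save(out,"crop1.png")
E
```

```text
(no output)
```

View pics/crop1.png

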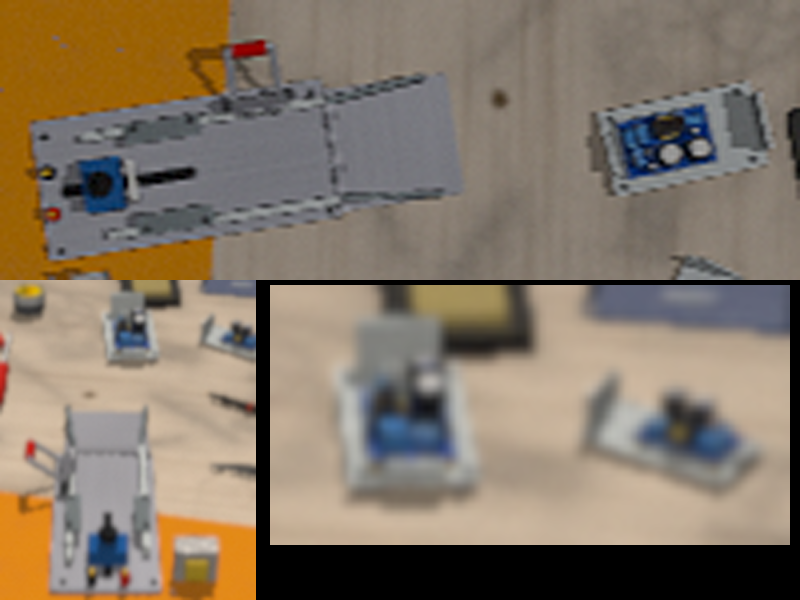

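The crop confirms the choice. The carrier is the larger board, with corners at crop (597,110), (615,193), (770,160) and (750,82), nose left toward the ramp and flange right. The ramp foot corners are at (445,73) and (462,190), and the red sleeve is at (248,48). Next I fit poses and check them with overlays in both views.

```bash
cat > fit.py <<'E'
from h import *
from scipy.optimize import least_squares
def T(p,L): # planar pose -> world
    L=np.atleast_2d(L); c,s=np.cos(p[2]),np.sin(p[2]); return np.c_[p[0]+c*L[:,0]-s*L[:,1],p[1]+s*L[:,0]+c*L[:,1],L[:,2]]
E
python3 - <<'E'
from fit import *
np.set_printoptions(precision=4,suppress=True)
tc=lambda a:(np.array(a,float)+.5)/4-.5+165
sc=lambda a:(np.array(a,float)-[0,280]+.5)/2.56-.5+[225,150]
Dt=tc([[445,73],[462,190],[30,123],[50,258]]); Ds=sc([[52,592],[160,592]])
def fd(p):
    w=p[3]; L=np.array([[-96,-47,0],[-96,47,0],[226,-w,8],[226,w,8]])/1e3
    L[2:,1]=[-w,w]
    return np.r_[(proj("top",T(p,L))-Dt).ravel()]
d=least_squares(fd,[.5,.05,1.6,.055]); print("dock",d.x,d.fun)
Ct=tc([[597,110],[615,193],[770,160],[750,82]])
Lc=np.array([[60,-33,9],[60,33,9],[-60,33,9],[-60,-33,9]])/1e3
fc=lambda p:(proj("top",T(p,Lc))-Ct).ravel()
c=least_squares(fc,[.45,-.25,1.6]); print("carrier",c.x,c.fun)
np.save("dock.npy",d.x); np.save("car.npy",c.x)
# two view heights
print("sleeve tri",tri(sc([30,450]),tc([248,48])))
p=d.x
for a in(.8,.9,1.0): print(a,T(p,[.05,-.047-.044*np.sin(a),.0205+.044*np.cos(a)]))
sf=np.array([[400+0,322]]);sd=lambda a:(np.array(a,float)-[270,285]+.5)/6.5-.5+[255,150]
print("flange top mid tri",tri(sd([399,318]),tc([762,120])), "model",T(c.x,[-.058,0,.039]))
# overlays
out=np.zeros((600,800,3),np.uint8)
for n,x0,y0,w,h,f in(("top",165,165,200,70,4),("side",225,145,100,130,2.45)):
    im=np.load(n+"0.npy"); a=cv2.resize(im[y0:y0+h,x0:x0+w],None,fx=f,fy=f,interpolation=cv2.INTER_CUBIC)
    def poly(P,L,col):
        q=(proj(n,T(P,np.array(L)/1e3))-[x0,y0]+.5)*f; cv2.polylines(a,[q.astype(np.int32)],True,col,1)
    poly(p,[[-96,-47,0],[-96,47,0],[-6,47,13],[-6,-47,13]],(255,255,0))
    w_=p[3]*1e3;poly(p,[[0,-35,8],[0,35,8],[226,35,8],[226,-35,8]],(0,255,0)); poly(p,[[0,-w_,8],[226,-w_,8],[226,w_,8]],(0,255,255))
    poly(c.x,[[60,-33,9],[60,33,9],[-60,33,9],[-60,-33,9]],(255,0,255)); poly(c.x,[[-60,-22,9],[-60,22,9],[-60,22,39],[-60,-22,39]],(255,0,0))
    if n=="top": out[:280]=a
    else: out[280:280+a.shape[0],:a.shape[1]]=a[:320]; b=cv2.resize(a[:130],None,fx=2.2,fy=2.2,interpolation=cv2.INTER_CUBIC); out[290:290+b.shape[0],255:255+b.shape[1]]=b
save(out,"ov.png")
E
```

```text
dock [0.5185 0.0279 1.7379 0.0523] [ 0.1379 -0.4539  0.3575  0.3173 -0.0204  0.0324 -0.4683  0.0923]
carrier [ 0.5339 -0.2421  1.7947] [ 0.2028 -0.0593  0.1687  0.2039 -0.4022  0.6557  0.0309 -0.8036]
sleeve tri (array([0.5884, 0.0914, 0.0461]), np.float64(0.0031440111030310277))
0.8 [[0.5876 0.0903 0.0512]]
0.9 [[0.5905 0.0908 0.0479]]
1.0 [[0.593  0.0912 0.0443]]
flange top mid tri (array([ 0.5439, -0.297 ,  0.0375]), np.float64(0.0029723759567339843)) model [[ 0.5468 -0.2986  0.039 ]]
```

View pics/ov.png

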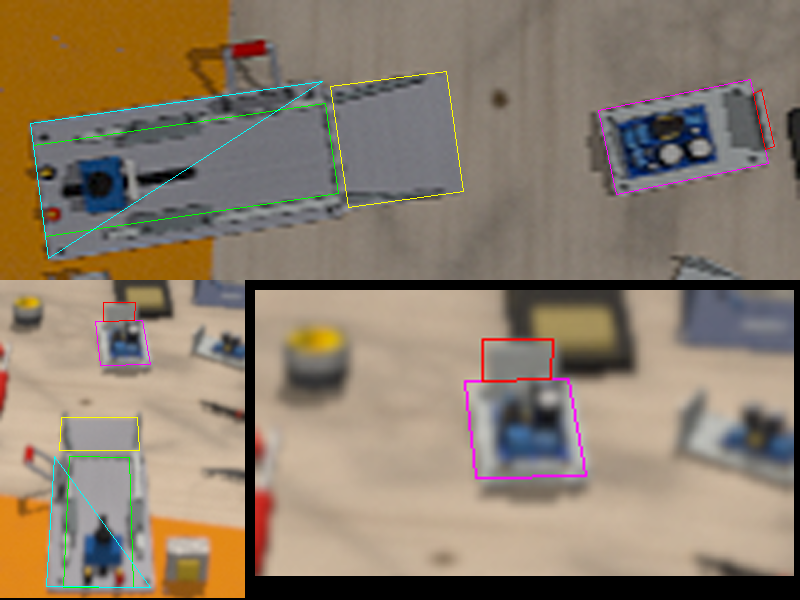

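The overlays agree with both views to about 1 px, and the triangulated heights are plausible (sleeve 46 mm, flange top 37.5 mm). The soldering station stands close behind the flange, so I'll check that clearance before straddling the flange.

```bash
python3 - <<'E'
from fit import *
np.set_printoptions(precision=4,suppress=True)
d=np.load("dock.npy");c=np.load("car.npy")
d[0]-=.001;c[0]-=.001
u=np.array([np.cos(d[2]),np.sin(d[2])]);v=np.array([-u[1],u[0]])
print("carrier in dock",(c[:2]-d[:2])@u,(c[:2]-d[:2])@v,c[2]-d[2])
uc=np.array([np.cos(c[2]),np.sin(c[2])]);vc=np.array([-uc[1],uc[0]])
for px in([362,195],[366,217]):
  for z in(0,.015,.03,.05):
    P=onz("top",px,z)[:2]-c[:2]; print(px,z,"behind flange",-(P@uc)-.06,"lat",P@vc,"side px",proj("side",np.r_[P+c[:2],z])[0],"foot",proj("side",np.r_[P+c[:2],0])[0])
im=np.load("side0.npy"); t=np.load("top0.npy")
save(np.vstack([cv2.resize(im[135:185,255:335],(800,300),interpolation=cv2.INTER_CUBIC)[:,:],cv2.resize(t[180:230,325:425],(800,300),interpolation=cv2.INTER_CUBIC)]),"st.png")
# ik checks
def rot(yaw):
    y=np.array([np.cos(yaw),np.sin(yaw),0]);z=np.array([0,0,-1.]);R=np.c_[np.cross(y,z),y,z]; return cv2.Rodrigues(R)[0].ravel()
for x in(-.38,-.2,-.1,0,.05):
  for k in(0,np.pi):
    p=np.r_[d[:2]+u*x,.03]; print(x,k,r.ik(p,rot(d[2]+k)))
E
```

```text
carrier in dock -0.268771835446538 0.029691315777302045 0.05677585578916777
[362, 195] 0 behind flange 0.025004104792655135 lat 0.004022365868212854 side px [274.0018 160.208 ] foot [274.0018 160.208 ]
[362, 195] 0.015 behind flange 0.0215103991710984 lat 0.00451393132136697 side px [274.2689 156.8962] foot [274.2107 160.6802]
[362, 195] 0.03 behind flange 0.018016693549541662 lat 0.00500549677452097 side px [274.5392 153.5413] foot [274.4203 161.154 ]
[362, 195] 0.05 behind flange 0.013358419387466056 lat 0.005660917378726309 side px [274.9046 149.0004] foot [274.7009 161.7885]
[366, 217] 0 behind flange 0.0225273204842745 lat 0.07300367645162396 side px [293.6475 160.1279] foot [293.6475 160.1279]
[366, 217] 0.015 behind flange 0.01905816392258003 lat 0.07281152216497008 side px [293.847  156.8195] foot [293.6968 160.6004]
[366, 217] 0.03 behind flange 0.015589007360885476 lat 0.07261936787831619 side px [294.0483 153.4682] foot [293.7463 161.0747]
[366, 217] 0.05 behind flange 0.0109634652786261 lat 0.07236316216277763 side px [294.3198 148.9321] foot [293.8125 161.7097]
-0.38 0 [-0.5887  0.3433  1.2994 -0.      1.499  -2.3266]
-0.38 3.141592653589793 [-0.5887  0.3433  1.2994 -0.      1.499   0.815 ]
-0.2 0 [-0.3573  0.0821  1.5979 -0.      1.4616 -2.0952]
-0.2 3.141592653589793 [-0.3573  0.0821  1.5979 -0.      1.4616  1.0464]
-0.1 0 [-0.1948 -0.0176  1.6998 -0.      1.4594 -1.9327]
-0.1 3.141592653589793 [-0.1948 -0.0176  1.6998 -0.      1.4594  1.2089]
0 0 [-0.0118 -0.0737  1.7542 -0.      1.4611 -1.7497]
0 3.141592653589793 [-0.0118 -0.0737  1.7542 -0.      1.4611  1.3919]
0.05 0 [ 0.0844 -0.0827  1.7626 -0.      1.4616 -1.6535]
0.05 3.141592653589793 [ 0.0844 -0.0827  1.7626 -0.      1.4616  1.4881]
```

View pics/st.png

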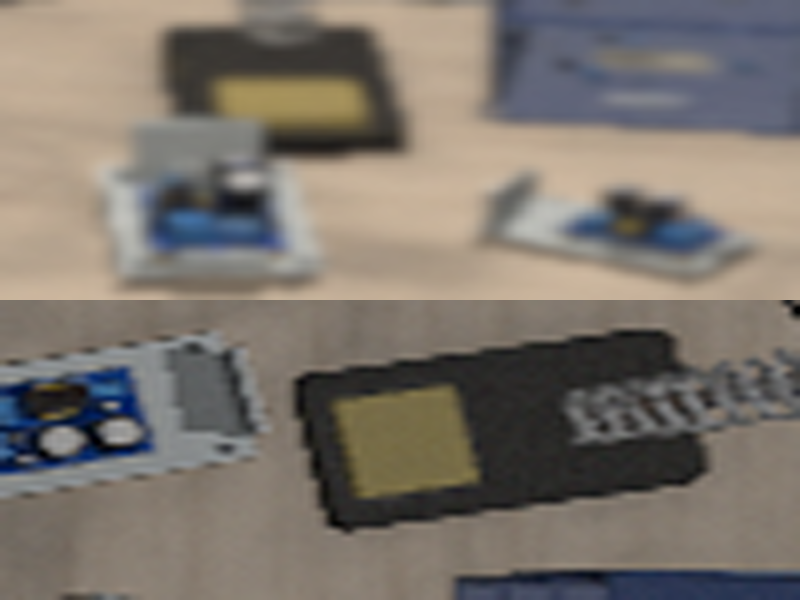

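The stand behind the flange is low: its bottom edge is at side row 160, which matches z≈0. It starts 20 mm or more behind the flange, so the rear finger fits. I'll grip the flange, align the carrier with the ramp on the open bench, then take a picture.

```bash
cat >> fit.py <<'E'
D=np.load("dock.npy"); D[0]-=.001
def rot(yaw,pitch=0):
    y=np.array([np.cos(yaw),np.sin(yaw),0]);z=np.array([0,0,-1.]);R=np.c_[np.cross(y,z),y,z]; return cv2.Rodrigues(R)[0].ravel()
U=np.array([np.cos(D[2]),np.sin(D[2]),0])
def w(x,y,z): return T(D,[x,y,z])[0]
def indock(p): 
    q=np.array(p[:2])-D[:2]; return np.array([q@U[:2], -q[0]*U[1]+q[1]*U[0], p[2]])
E
python3 - <<'E'
from fit import *
np.set_printoptions(precision=4,suppress=True)
c=np.load("car.npy");c[0]-=.001
P=T(c,[-.058,0,0])[0]; o=rot(c[2]+np.pi)
r.gripper_to(.014)
r.move_to(P+[0,0,.12],o)
s=r.read_state(); print(s["time_s"],s["eef_pos"]-P,s["contact_force"],s["width"])
print("hit",r.movel(P+[0,0,.023],rate=.08,threshold=4))
s=r.read_state(); print(s["time_s"],s["eef_pos"]-P,s["contact_force"],s["width"])
if s["eef_pos"][2]<.026:
    r.gripper_to(0,squeeze=25)
    s=r.read_state(); print(s["time_s"],s["contact_force"],s["width"],s["grasp_force"])
im=r.snapshot("top"); np.save("t1.npy",im); a=im[165:235,305:405]
b=r.snapshot("side")[130:200,240:340]
save(cv2.resize(np.hstack([a,b]),None,fx=4,fy=4,interpolation=cv2.INTER_CUBIC),"g1.png")
E
```

```text
5.3417 [0.0004 0.0007 0.1202] [-0.6541 -0.2849 -0.1034] 0.014256111485690108
hit False
6.7 [ 0.0004 -0.0003  0.0238] [-0.1191 -0.8245  0.0345] 0.014185351013888924
7.025 [-1.4164  1.8546  3.1066] 0.0037552322791018435 24.9992573261261
```

View pics/g1.png

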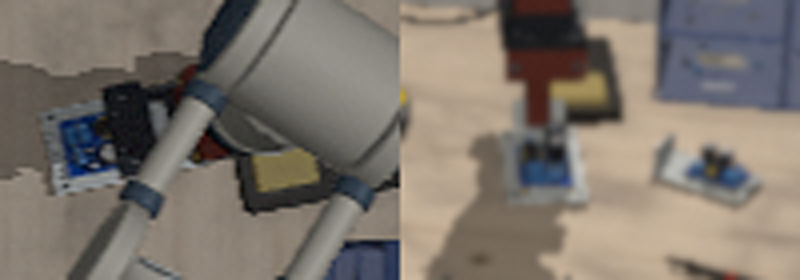

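The flange is gripped: width is 3.8 mm, and both views show the jaws straddling it at top crop (125,125) and side crop (540,110). Now I align it in front of the ramp, release to a loose straddle and look.

```bash
python3 - <<'E'
from fit import *
np.set_printoptions(precision=4,suppress=True)
o=rot(D[2]+np.pi)
r.movel(w(-.236,0,.0235),rot=o,rate=.06)
s=r.read_state(); print(s["time_s"],indock(s["eef_pos"]),s["contact_force"],s["width"])
r.gripper_to(.012)
s=r.read_state(); print(s["time_s"],s["contact_force"],s["width"])
out=[]
for n,x0,y0 in(("top",265,160),("side",230,150)):
    a=r.snapshot(n)[y0:y0+80,x0:x0+100]; a=cv2.resize(a,None,fx=4,fy=4,interpolation=cv2.INTER_CUBIC)
    X=-.178
    for L in([[-.096,-.047,0],[-.096,.047,0],[-.006,.047,.013],[-.006,-.047,.013]],[[X+.06,-.033,.009],[X+.06,.033,.009],[X-.06,.033,.009],[X-.06,-.033,.009]]):
        cv2.polylines(a,[((proj(n,T(D,L))-[x0,y0]+.5)*4).astype(np.int32)],True,(255,0,255),1)
    out.append(a)
save(np.hstack(out),"al.png")
E
```

```text
8.85 [-0.2359 -0.0002  0.0236] [-0.9655 -4.5043  5.5726] 0.004312889336373062
9.225 [ 0.3049  0.4735 -0.8219] 0.012126855630602982
```

View pics/al.png

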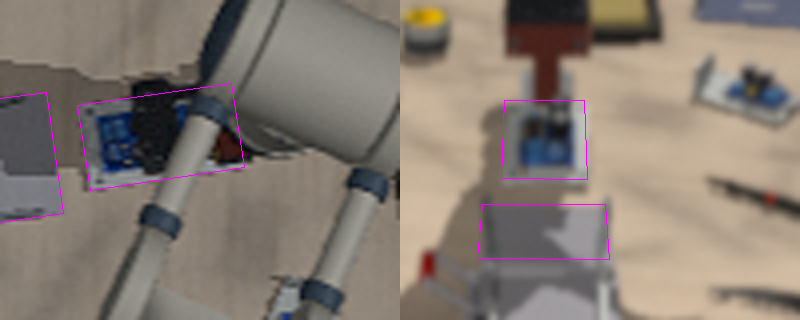

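The carrier is aligned with the ramp to about 1 px in both views. Now I push it up with a support-hull height profile, stopping just short of the earliest pad position.

```bash
cat > push.py <<'E'
from fit import *
np.set_printoptions(precision=4,suppress=True)
def tail(X,com=.006):
    g=np.linspace(X-.056,X+.056,449)
    pr=np.interp(g,[-1,-.096,-.006,0,.00001,1],[0,0,.013,.013,.008,.008])
    # supporting line: minimise height at com s.t. line above profile
    sl=np.linspace(-.2,.2,801); h=np.max(pr[None]-sl[:,None]*(g-X-com)[None],axis=1); i=h.argmin()
    return h[i]+sl[i]*(-.058-com), sl[i]
def tipz(X):  # wanted fingertip height, raised early for the tipping
    z0=tail(X)[0]+.018
    if -.03<=X<=.005: z0=max(z0,tail(-.03)[0]+.018+.010*min(1,(X+.03)/.012))
    return z0
def F(): 
    s=r.read_state(); return s, float(-(s["contact_force"]@U))
E
python3 - <<'E'
from push import *
h=r.read_state()["width"]/2
n=0
for X in np.r_[np.arange(-.176,.0601,.008),.060]:
    p=w(X-.06+h,0,tipz(X)+.008)
    hit=r.movel(p,rate=.045,threshold=14)
    s,f=F(); n+=1
    if n%2==0 or hit or f>7: print("%.3f"%X,"t%.1f"%s["time_s"],"z%.4f"%s["eef_pos"][2],"push %.1f fz %.1f lat %.1f"%(f,s["contact_force"][2],s["contact_force"]@[-U[1],U[0],0]),"slope %.3f"%tail(X)[1],hit)
    if hit: break
out=[]
for nme,x0,y0 in(("top",175,160),("side",230,180)):
    a=r.snapshot(nme)[y0:y0+100,x0:x0+100]; out.append(cv2.resize(a,None,fx=4,fy=4,interpolation=cv2.INTER_CUBIC))
save(np.hstack(out),"p1.png")
E
```

```text
-0.168 t9.9 z0.0260 push -0.6 fz 0.6 lat 0.4 slope 0.000 False
-0.152 t10.6 z0.0259 push -0.1 fz -0.2 lat -0.2 slope 0.000 False
-0.136 t11.2 z0.0260 push -0.0 fz -0.2 lat 0.1 slope 0.020 False
-0.120 t11.9 z0.0259 push -0.6 fz -0.5 lat -0.7 slope 0.041 False
-0.104 t12.5 z0.0258 push -0.9 fz -0.4 lat -0.1 slope 0.062 False
-0.088 t13.2 z0.0258 push -0.9 fz -0.5 lat 0.1 slope 0.083 False
-0.072 t13.8 z0.0258 push 0.2 fz -0.4 lat 0.6 slope 0.103 False
-0.056 t14.5 z0.0257 push -0.3 fz -0.7 lat 0.3 slope 0.122 False
-0.040 t15.1 z0.0270 push 5.2 fz 4.6 lat 0.3 slope 0.145 False
-0.024 t15.8 z0.0316 push 0.8 fz -1.0 lat 0.6 slope 0.145 False
-0.008 t16.5 z0.0391 push 0.9 fz 0.4 lat -0.4 slope 0.000 False
0.008 t17.2 z0.0426 push 0.1 fz -0.1 lat -0.3 slope -0.078 False
0.024 t17.9 z0.0410 push -0.1 fz 0.5 lat 0.0 slope -0.062 False
0.040 t18.5 z0.0399 push -0.1 fz -0.5 lat 0.3 slope -0.052 False
0.056 t19.2 z0.0391 push 0.2 fz -0.4 lat -0.6 slope -0.045 False
```

View pics/p1.png

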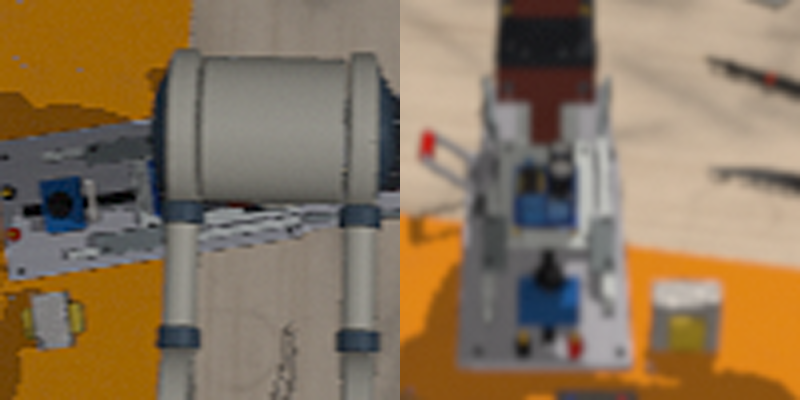

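The side view shows the carrier in the bay with its front edge at about the keepers (crop (545,245)), clear of the stop at (548,290). Now I ease the finger down to the flat height, free the tail, and feel for the pad in small steps.

```bash
python3 - <<'E'
from push import *
h=r.read_state()["width"]/2
r.movel(w(.064-.06+h,0,.036),rate=.03,threshold=8); print(F()[1])
r.movel(w(.064-.064+h,0,.034),rate=.03); s,f=F(); print("free",f,s["contact_force"],s["time_s"],h)
X=.062; peak=0
while X<.108:
    r.movel(w(X-.06+h,0,.034),rate=.02,threshold=7)
    f=np.mean([F()[1] for _ in range(1)]); s=r.read_state()
    x=indock(s["eef_pos"])[0]+.06-h
    print("%.4f %.4f push %.1f fz %.1f t%.1f"%(X,x,f,s["contact_force"][2],s["time_s"]))
    if f>4.0:
        r.pause(.15); f2=F()[1]; print("hold",f2)
        if f2>5: break
    X+=.0015 if f<2.5 else .0006
E
```

```text
-0.6795479818985348
free -0.6445954089253944 [0.124  0.6746 0.4125] 20.1667 0.0059011680107886755
0.0620 0.0621 push 0.1 fz -0.1 t20.4
0.0635 0.0636 push -0.2 fz -0.2 t20.7
0.0650 0.0650 push 0.2 fz 0.6 t20.9
0.0665 0.0663 push 2.7 fz -0.1 t21.2
0.0671 0.0670 push 2.3 fz 0.1 t21.4
0.0686 0.0687 push 2.2 fz 0.9 t21.7
0.0701 0.0703 push 2.4 fz 0.1 t21.9
0.0716 0.0718 push 1.6 fz 0.5 t22.2
0.0731 0.0732 push 2.1 fz 1.1 t22.4
0.0746 0.0747 push 2.4 fz 0.6 t22.7
0.0761 0.0763 push 2.2 fz -0.3 t22.9
0.0776 0.0777 push 2.7 fz 0.7 t23.2
0.0782 0.0782 push 1.8 fz 0.7 t23.4
0.0797 0.0799 push 1.7 fz 1.0 t23.7
0.0812 0.0814 push 3.2 fz 1.0 t23.9
0.0818 0.0818 push 2.2 fz 1.7 t24.2
0.0833 0.0834 push 2.4 fz 2.0 t24.4
0.0848 0.0850 push 1.4 fz 1.5 t24.7
0.0863 0.0865 push 2.1 fz 1.2 t24.9
0.0878 0.0880 push 1.7 fz 1.3 t25.2
0.0893 0.0894 push 2.4 fz 1.2 t25.4
0.0908 0.0910 push 2.1 fz 1.3 t25.7
0.0923 0.0922 push 4.8 fz 1.0 t25.9
hold 3.859470078557827
0.0929 0.0925 push 5.3 fz 1.6 t26.3
hold 5.406860856584808
```

The push rises from a steady 2.1 N to 5.4 N at X≈92 mm, which is about 3.3 N on the pad. One small press more and a hold, then I release, lift clear and look before moving to the bail.

```bash
python3 - <<'E'
from push import *
s=r.read_state(); h=s["width"]/2; x=indock(s["eef_pos"])[0]
r.movel(w(.0934-.06+h,0,.034),rate=.01,threshold=5); r.pause(.3); s,f=F(); print("press",f,s["contact_force"][2],indock(s["eef_pos"])[0]+.06-h)
xc=indock(s["eef_pos"])[0]
r.movel(w(xc-.004,0,.034),rate=.02); print("off",F()[1])
r.movel(w(xc-.004,0,.13),rate=.1); s,f=F(); print("up",s["time_s"],f)
print("pad px est dock x",indock(onz("top",(np.array([128,180])+.5)/4-.5+165,.027)))
r.gripper_to(0)
r.move_to(w(.05,-.125,.13),rot(D[2]+np.pi)); s=r.read_state(); print(s["time_s"],s["width"],indock(s["eef_pos"]))
out=[]
for n,x0,y0 in(("top",165,160),("side",230,180)):
    a=r.snapshot(n)[y0:y0+100,x0:x0+100]; a=cv2.resize(a,None,fx=4,fy=4,interpolation=cv2.INTER_CUBIC)
    X=.0915; L=[[X+.06,-.033,.017],[X+.06,.033,.017],[X-.06,.033,.017],[X-.06,-.033,.017]]
    cv2.polylines(a,[((proj(n,T(D,L))-[x0,y0]+.5)*4).astype(np.int32)],True,(255,0,255),1); out.append(a)
save(np.hstack(out),"p2.png")
E
```

```text
press 6.106357442128766 1.198811328307528 0.09268304001522958
off 0.3152619757107697
up 28.5083 0.07985535604348523
pad px est dock x [0.1554 0.002  0.027 ]
29.4667 0.0004129491411865495 [ 0.05   -0.1247  0.1291]
```

View pics/p2.png

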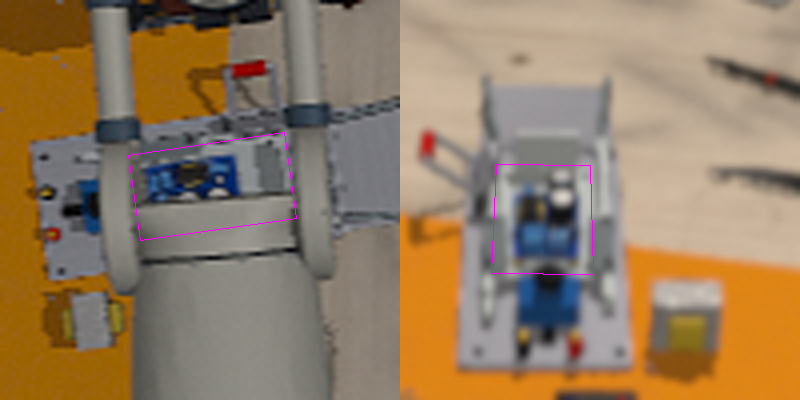

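The carrier lies in the bay with its nose at the stop's pad, and the outline fits in both views. The bail is still leaning out, with its sleeve at top crop (248,68). Now I swing it along its arc.

```bash
python3 - <<'E'
from push import *
def P(a,gap=0): return w(.05,-.047-.044*np.sin(a)-.0155*1-gap,.0205+.044*np.cos(a)-.010+.008)
lat=lambda s:s["contact_force"]@[-U[1],U[0],0]
print("down",r.movel(P(1.1,.012),rate=.08,threshold=5))
for a in np.arange(1.05,-.16,-.1):
    hit=r.movel(P(a),rate=.04,threshold=8); s=r.read_state()
    print("%.2f"%a,hit,indock(s["eef_pos"]),"lat %.1f fz %.1f t%.1f"%(lat(s),s["contact_force"][2],s["time_s"]))
    if hit or abs(lat(s))>6: break
s=r.read_state(); q=indock(s["eef_pos"])
r.movel(w(q[0],q[1]-.03,q[2]),rate=.05); r.movel(w(q[0],q[1]-.03,.2),rate=.12)
r.move_to(w(-.1,-.25,.22),rot(D[2]+np.pi))
out=[]
for n,x0,y0 in(("top",165,160),("side",230,180)):
    a=r.snapshot(n)[y0:y0+100,x0:x0+100]; a=cv2.resize(a,None,fx=4,fy=4,interpolation=cv2.INTER_CUBIC)
    X=.0915; L=[[X+.06,-.033,.017],[X+.06,.033,.017],[X-.06,.033,.017],[X-.06,-.033,.017]]
    cv2.polylines(a,[((proj(n,T(D,L))-[x0,y0]+.5)*4).astype(np.int32)],True,(255,0,255),1)
    for i,(Y,Z) in enumerate([(-.047,.0645),(-.0523,.0642)]):
        q=((proj(n,w(.05,Y,Z))[0]-[x0,y0]+.5)*4).astype(int); cv2.circle(a,tuple(int(v) for v in q),4,(0,255,0) if i==0 else (0,255,255),1)
    out.append(a)
save(np.hstack(out),"p3.png"); s=r.read_state(); print(s["time_s"],s["contact_force"])
E
```

```text
down False
1.05 False [ 0.05   -0.1006  0.0407] lat -0.4 fz 0.6 t31.4
0.95 False [ 0.05   -0.0985  0.0446] lat 0.1 fz 0.8 t31.6
0.85 False [ 0.05   -0.0957  0.048 ] lat -0.8 fz 0.9 t31.9
0.75 False [ 0.05   -0.0929  0.0513] lat -1.7 fz 2.7 t32.1
0.65 False [ 0.05   -0.0897  0.0542] lat -2.8 fz 3.2 t32.4
0.55 False [ 0.05   -0.086   0.0566] lat -3.3 fz 3.7 t32.6
0.45 False [ 0.05   -0.0812  0.0576] lat -2.9 fz 1.4 t32.9
0.35 False [ 0.05   -0.0766  0.059 ] lat -0.8 fz -0.9 t33.2
0.25 False [ 0.05   -0.0727  0.0607] lat 0.6 fz -0.0 t33.4
0.15 False [ 0.05   -0.0687  0.0619] lat -0.1 fz -0.3 t33.7
0.05 False [ 0.05   -0.0644  0.0624] lat 0.5 fz -0.1 t33.9
-0.05 True [ 0.05   -0.0619  0.0625] lat -3.8 fz 1.2 t34.1
37.1833 [ 1.2254  0.6544 -0.207 ]
```

View pics/p3.png

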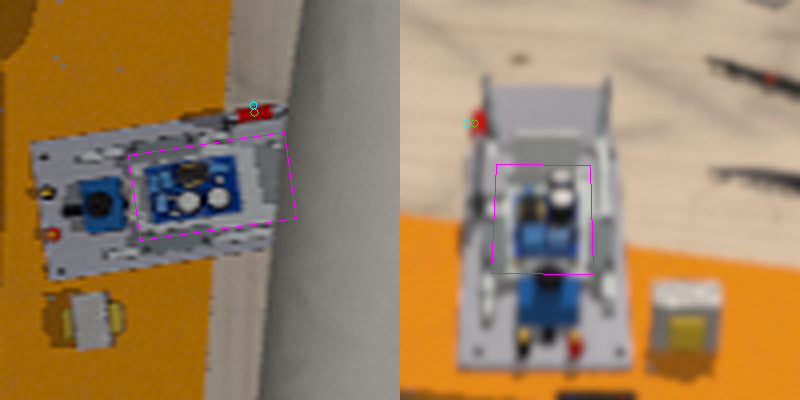

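The bail stands upright, with its sleeve on the shut position in both views (top crop (256,112)), and the carrier outline is unchanged against the stop. The arm is clear, so I'm handing in.

```bash
python3 -c "
from station import r
print(r.hand_in())"
```

```text
the job is handed in; nothing more can be done
None
```

I handed the job in at about 37 s of 69 s, with no verdict shown: the carrier lies flat in the bay with its nose against the pad (pressed at about 4 N), the hold-down bail is upright against its stop, and the arm touched no bystanders.

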